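# Click the label dispenser's wheel on to the yellow dot

### The arm

A 7-joint arm with a two-finger parallel gripper is mounted at the origin on a cart in front of the work surface, level with it; the furniture and walls round the work are solid. World frame = base frame: x ahead of the robot, y to its left, z up, the work surface at z = 0. Lengths are in m, angles in rad, forces in N, time in s.
With the tool pointing down it reaches from about 0.4 to 0.875 m from the base axis. Payload 19.3 kg.
Tool frame: the origin (TCP) lies between the finger pads; the fingertips stand bot.tcp_to_tips ahead of it and the grasp point (between the pads) is the TCP (bot.tcp_to_tips is the distance from the TCP to the fingertips, in m); z points along the fingers, y is the line along which they close (so a half turn about z gives the same grasp; the last joint's range is limited). The gripper opens to 85 mm and grips with 20 to 120 N. Pads are 22 mm wide; open, the fingers measure 114 mm over their backs; the gripper's body (76 mm by 85 mm) begins 54 mm behind the grasp point. The pads swing forward as they close: fully open they stand 13 mm farther back than shut.
Start: joints at [1.242, 0.521, -0.036, 1.599, 0.021, 1.021, -0.113], TCP at [0.16, -0.604, 0.21] pointing down, gripper open.
Joint ranges: [-2.91, 2.91], [-0.3, 2.13], [-1.5, 1.42], [0.17, 2.43], [-1.26, 4.41], [0.16, 1.93], [-2.52, 2.52]. Speed limits (rad/s): [1.89, 1.89, 2.39, 2.39, 3.01, 3.01, 3.01].

### API

Orientations are given as [roll, pitch, yaw] about the fixed x, y, z axes, in that order (R = Rz(yaw) Ry(pitch) Rx(roll)).
In Python, from workcell import telemetry, grab_frame, bot gives the robot as it stands. The module is installed in compiled form; this text tells all that it offers.
- The arm moves only by the shell command python3 -m crank 'ROWS' [FORCE]. ROWS is text: rows parted by semicolons, each of 7 numbers parted by spaces: the finger opening in m, from 0 to 0.0854, then the shift along the tool's x, y, z in m, then the turn, a rotation vector about the tool's x, y, z in degrees. A call has exactly 8 rows; each row shifts and turns the commanded pose from where the row before left it, along the tool's axes as they then stand; what a row does not reach is not made up. A row lasts 1/12 s, in which the tool goes at most 41.7 mm and 7.16 degrees, less where a joint would pass 70% of its speed; a pose out of reach is approached as far as the arm can. A call with a gripper value outside its range is refused whole. The fingers move at their own pace and stop on an object; FORCE is the grip in N (left out, the last holds). Time passes only in rows, so rows that do not move let the fingers close, or fill a call up. It gives the time, the measured TCP pose, the force, the opening and the grip force at its end, in the units of the state.
- telemetry.observe(): the state, without advancing time (a new reading comes with each control period).
- grab_frame(name): name is "side" or "top" or "wrist"; returns a dict with "pixels" (480x640x3 uint8, red, green, blue), "depth" (480x640 float32, m along the optical axis (not along the pixel's ray), 0 where there is no reading), "vertical_fov" (degrees; the focal length in pixels is half the picture's height over the tangent of half this angle, whatever the lens; pixels are square), "cx", "cy" (the principal point, pixels), "R" (3x3) and "t" (3): a world point X has camera coordinates R X + t; the wrist camera has in their place "hand_eye" (4x4, takes a point from camera to tool coordinates, whose origin is the TCP and whose axes are the flange's). Camera axes: x right, y down, z forward; pixel columns grow to the right and rows downward; lengths in m; the calibration is good to about 2 mm. A picture is of the moment at which its call begins: read the wrist's pose just before it.
- bot.job_done(): hands the job in; it is judged then, once.
The state is a dict: "clock": time; "qpos": joint angles; "qd": joint speeds; "joint_efforts": joint torques, N m; "position": TCP position; "tool_rot": TCP orientation; "force": force on the tool from outside, world axes, zero at the start; "moment": the same for the moment, N m; "grip_width": finger opening in m; "finger_force": force on a finger pad.
Only numpy, scipy, OpenCV 4.12 (cv2) and the standard library are available. Lean on these libraries where they do the work, as an engineer would, in place of code of your own. Each camera call takes 0.05 s, during which the arm holds its last target. There are 200 camera calls.

### The job

On the cream label dispenser, use a fingertip to push the dark click wheel round by its finger lobes, in the direction of its arrow (clockwise seen from above): stop and let it rest one click short of the yellow dot, then push it one last click so that the yellow dot stops at the red pointer, and never past it. Do it gently, without lifting or shifting the dispenser or the things standing round it, and leave the fingers clear.

Things in the scene. Friction and masses are not known exactly. Their poses are not given: they have to be found in the camera images.
- dispenser: cream label dispenser, loose, about 0.92 kg on rubber feet (slides from about 4 N). Origin on the wheel's vertical axis at bench level; own +x points from the wheel to the label housing at the back, z up. Foot plate: own x -86 to +112, y -65 to +65 mm, top 24 mm above the bench; housing on it from x = +72 mm, 78 mm high, paper roll on it up to 90 mm high.
- wheel (a joint): angle (rad) of the dark brown click wheel; grows clockwise seen from above (the arrow's way). 0 = yellow dot at the pointer. It starts 2, 3 or 4 clicks below 0 (-1.571, -2.356 or -3.142). One click = 0.785; a spring holds it at each multiple. It turns both ways. Pushing a lobe past half a click takes 1 to 3 N at its tip, then it snaps into the next notch and stays.
- wheel_axis (a point): centre of the wheel's top, 56 mm above the bench. Hub radius 32 mm; 8 radial finger lobes 45 degrees apart, each 10 mm wide, to 62 mm from the axis, at heights 36 to 56 mm. Gaps between lobes are 32 mm wide at 55 mm radius, 25 at 46, free down to the foot plate. One lobe is the yellow dot's; it stands at -joint (rad, counter-clockwise from above from the dispenser's +x).
- yellow_dot (a point): centre of the 8 mm yellow dot on top of its lobe, 55 mm from the wheel's axis, 56 mm above the bench; the other seven lobes have white dots
- pointer (a point): tip of the fixed red pointer on the front of the housing, on the dispenser's own +x axis, 66 mm from the wheel's axis, 56 mm above the bench
- maroon_box: small closed card box of truffles, maroon, 67x93x46 mm, loose, only stands by; origin at the centre of its underside
- tin: round pastille tin with a gold lid, diameter 70, 36 mm high, loose, only stands by; origin at the centre of its underside
- wood_stamp: wooden hand stamp, 25x34x59 mm, loose, only stands by; origin at the centre of its underside
- ribbon: roll of pink satin ribbon lying flat, 92x116x25 mm, loose, only stands by; origin at the centre of its underside
- jar: jar of marshmallows with a white lid, diameter 69, 107 mm high, loose, only stands by; origin at the centre of its underside
- brown_box: small closed dark brown card box, 71x113x51 mm, loose, only stands by; origin at the centre of its underside

How it is judged:
On the way:
1. the wheel rests in the last notch before the yellow dot (one click short, +-0.2 rad) for 0.3 s (value of joint wheel between -0.9854 and -0.5854 rad and velocity of joint wheel between -0.15 and 0.15 rad/s), for 0.3 s.
At the end, for the whole second after the job is handed in: The wheel rests with the yellow dot at the red pointer (joint within 0.15 rad of 0, reached clockwise), and the dispenser stands upright within 20 mm of where it stood (value of joint wheel between -0.15 and 0.15 rad and velocity of joint wheel between -0.15 and 0.15 rad/s and distance of dispenser from where it was at the start of the episode below 0.02 m and angle between dispenser's own z axis and vertical below 0.05 rad and linear speed of dispenser below 0.02 m/s); the robot touches nothing.
It fails at once if the wheel is turned more than 0.5 rad past the yellow dot (value of joint wheel above 0.5 rad).
It fails at once if the wheel is turned backwards, more than 0.5 rad below its lowest start (value of joint wheel below -3.6416 rad).
It fails at once if the dispenser is shifted by more than 20 mm (its pointer by 30 mm) or lifted by more than 5 mm (distance of dispenser from where it was at the start of the episode above 0.02 m or height (world z) of dispenser above 0.005 m or distance of pointer from where it was at the start of the episode above 0.03 m).
It fails at once if the robot presses on the dispenser or its wheel with more than 25 N (contact force between any of the arm, the fingers and dispenser above 25 N).
It fails at once if a bystander is moved by more than 25 mm (distance of any of maroon_box, tin, wood_stamp, ribbon, jar, brown_box from where it was at the start of the episode above 0.025 m).
It also fails if it takes over 69 s, if anything falls off the work surface, if the arm or the gripper's body presses on something with over 40 N, if the wrist force passes 120 N, or if a joint passes its speed limit or range.

## Working session

There is one attempt and no reset: what is moved stays moved. The work goes in short steps, Python scripts to look and compute and a shell command to move; the robot and the scene stay as the last step left them, time stands still between calls to the robot, and variables do not carry over. Pictures are saved under pics/ and viewed, at most 10 in all, crops included, and the job is handed in when it is done.

```bash
mkdir -p pics
cat > h.py <<'E'
import numpy as np,cv2
from workcell import telemetry,grab_frame,bot
def cast(f,u,v,z):
    fl=240/np.tan(np.radians(f["vertical_fov"])/2)
    d=np.array([(u-f["cx"])/fl,(v-f["cy"])/fl,1.]);R=np.array(f["R"]);t=np.array(f["t"])
    o=-R.T@t;w=R.T@d
    return o+w*(z-o[2])/w[2]
def pts(f):
    fl=240/np.tan(np.radians(f["vertical_fov"])/2)
    v,u=np.mgrid[:480,:640];D=f["depth"]
    P=np.stack([(u-f["cx"])/fl*D,(v-f["cy"])/fl*D,D],-1)
    return (P-np.array(f["t"]))@np.array(f["R"])
E
python3 - <<'E'
from h import *
s=telemetry.observe();print(s,bot.tcp_to_tips)
for n in("top","side"):
    f=grab_frame(n);cv2.imwrite(f"pics/{n}0.png",f["pixels"][:,:,::-1]);np.save(f"{n}0.npy",f,allow_pickle=True)
    print(n,f["vertical_fov"],-np.array(f["R"]).T@f["t"])
E
```

```text
{'clock': 0.0, 'qpos': array([ 1.24178533,  0.521983  , -0.03634377,  1.59999681,  0.02117287,
        1.021132  , -0.1128084 ]), 'qd': array([ 1.05140088e-03, -1.37918137e-03,  1.40681999e-03,  8.34486843e-04,
        1.51723174e-03,  1.00051336e-03,  3.32923628e-05]), 'joint_efforts': array([ 2.51531965e-03, -9.27083302e+01,  1.98187485e+00, -3.69922006e+01,
        1.79535424e-02,  8.39207845e-03, -3.60902288e-05]), 'position': array([ 0.15984209, -0.60383502,  0.2099489 ]), 'tool_rot': array([-3.14045833e+00,  5.11968460e-05,  2.58792465e-01]), 'force': array([ 0.33596345, -0.63990399, -0.50772922]), 'moment': array([-0.07079311,  0.04002973, -0.02553945]), 'finger_force': 0.0, 'grip_width': 0.08491525866965882} 0.019
top 49.992307109877984 [ 0.27938293 -0.04969009  1.5488321 ]
side 56.958386736174795 [ 0.61566993 -1.10914871  0.56469977]
```

View pics/top0.png

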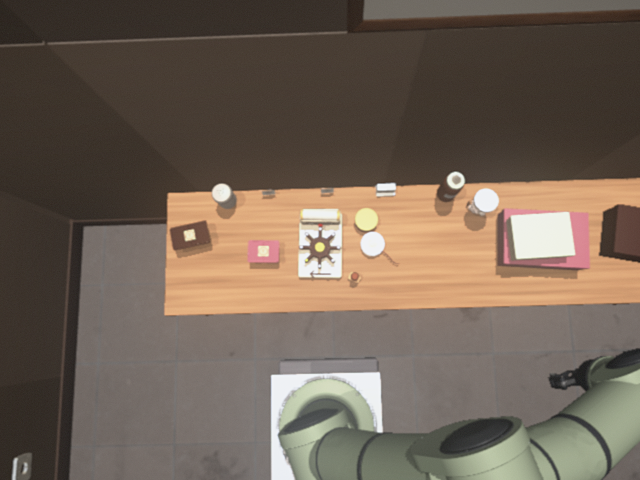

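View pics/side0.png

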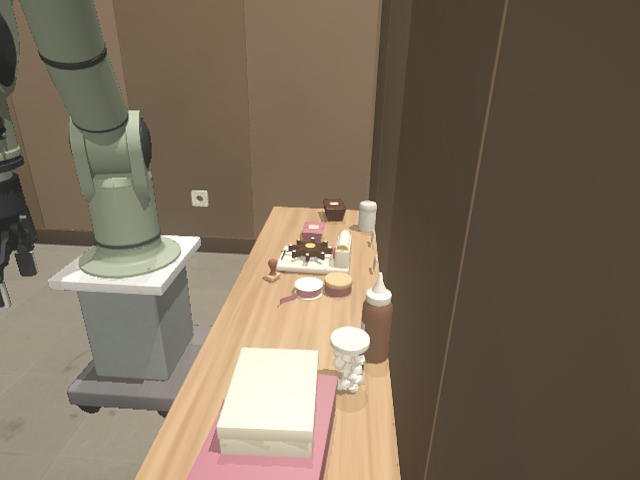

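The top view shows the dispenser around (320,245), with its housing toward the back (up). The tin is at (367,219), the ribbon at (373,244), the stamp at (355,277) and the maroon box at (264,251). The side view agrees. Next I'll zoom in and measure.

Run:
```python
from h import *
f=np.load("top0.npy",allow_pickle=True).item();g=np.load("side0.npy",allow_pickle=True).item()
a=f["pixels"][200:290,285:365,::-1];b=g["pixels"][225:285,265:365,::-1]
a=cv2.resize(a,None,fx=5,fy=5,interpolation=2);b=cv2.resize(b,(400,240),interpolation=2)
c=np.zeros((450,800,3),np.uint8);c[:450,:400]=a;c[:240,400:]=b
cv2.imwrite("pics/z.png",c)
for n,F in(("top",f),("side",g)):
    P=pts(F);hsv=cv2.cvtColor(F["pixels"],cv2.COLOR_RGB2HSV)
    roi=np.zeros((480,640),np.uint8)
    if n=="top":roi[205:282,296:345]=255
    else: roi[230:275,275:355]=255
    for nm,lo,hi in(("yel",(20,130,150),(35,255,255)),("red",(0,150,110),(8,255,255)),("red2",(172,150,110),(180,255,255)),("dark",(0,0,0),(180,255,75)),("cream",(15,15,150),(35,90,255))):
        m=cv2.inRange(hsv,lo,hi)&roi
        k,l,st,ce=cv2.connectedComponentsWithStats(m)
        for i in range(1,k):
            if st[i,4]>2: print(n,nm,st[i],ce[i].round(1),np.median(P[l==i],0).round(3),cast(F,*ce[i],.056).round(4))
```

```text
top red [319 224   3   2   4] [320.  224.8] [ 0.581 -0.     0.052] [ 5.807e-01 -3.000e-04  5.600e-02]
top cream [298 208  45  71 697] [323.4 228.9] [ 0.586 -0.019  0.026] [ 0.568 -0.01   0.056]
top cream [321 232   3   6   7] [321.4 234.9] [ 0.55  -0.003  0.055] [ 0.5502 -0.0038  0.056 ]
top cream [310 235   5   4   5] [312.  236.8] [0.544 0.024 0.058] [0.5452 0.0241 0.056 ]
top cream [305 237   6   7  24] [307.5 239.5] [0.543 0.039 0.024] [0.5374 0.0375 0.056 ]
top cream [329 236   6  10  19] [331.5 240.2] [ 0.538 -0.031  0.027] [ 0.5334 -0.033   0.056 ]
top cream [298 249  14  29  98] [302.5 261.2] [0.501 0.059 0.019] [0.4736 0.0534 0.056 ]
top cream [305 257  13  10  44] [311.2 260.8] [0.48  0.029 0.023] [0.4741 0.0281 0.056 ]
top cream [321 257  14  10  54] [327.4 261.3] [ 0.476 -0.019  0.025] [ 0.4711 -0.0192  0.056 ]
top cream [305 258   3   2   3] [306.  258.3] [0.483 0.043 0.055] [0.4818 0.0431 0.056 ]
top cream [318 268   4   5  13] [319.  269.8] [0.451 0.007 0.025] [0.4471 0.0058 0.056 ]
side cream [296 231   3   3   5] [296.6 232.4] [ 0.453  0.23  -0.002] [0.4682 0.0942 0.056 ]
side cream [ 276  230   79   45 1456] [322.  260.1] [ 0.572 -0.053  0.023] [ 0.5558 -0.0822  0.056 ]
side cream [292 239   2   3   4] [292.8 240. ] [ 0.447  0.168 -0.002] [0.4641 0.0373 0.056 ]
side cream [324 240   3   3   7] [325.1 240.9] [ 0.552  0.171 -0.002] [0.5563 0.0423 0.056 ]
side cream [328 246   4   3   8] [329.5 246.8] [0.568 0.07  0.026] [0.5708 0.0034 0.056 ]
side cream [306 253   3   3   5] [306.6 254.4] [ 0.511 -0.053  0.055] [ 0.5128 -0.0526  0.056 ]
side cream [353 267   2   3   3] [353.7 268. ] [ 0.642 -0.004 -0.002] [ 0.6381 -0.1176  0.056 ]
side cream [276 272   4   3   7] [277.7 273.3] [ 0.441 -0.086  0.012] [ 0.4537 -0.1664  0.056 ]
```

View pics/z.png

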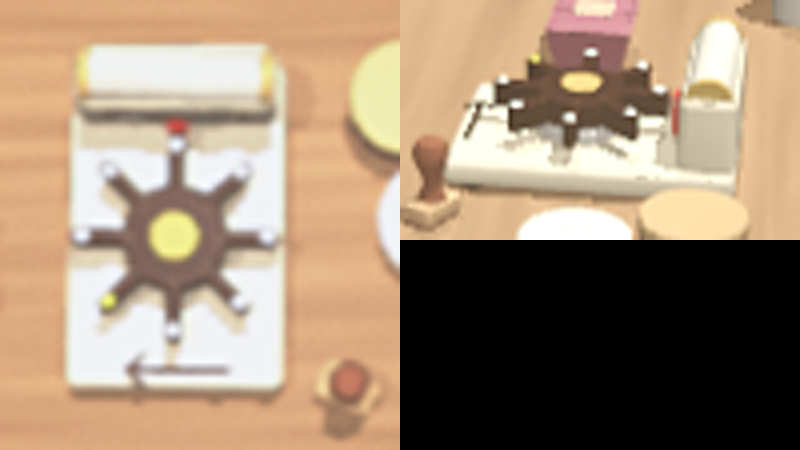

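Lobe positions in the zoom: yellow dot at crop (109,300), lower left, so the joint is at -2.356 (3 clicks). The pointer is at (177,126) and the arrow runs to the left. Next: the wheel centre and yaw from the dots, the bystanders' positions, and obstacle heights.

Run:
```python
from h import *
from scipy.optimize import least_squares
f=np.load("top0.npy",allow_pickle=True).item()
P=pts(f)
g=cv2.cvtColor(f["pixels"],cv2.COLOR_RGB2GRAY).astype(float);g[P[...,2]<.045]=0
# approx dot pixels from the zoom, refined by brightness centroid
z=np.array([[176,145],[243,171],[267,236],[240,303],[173,330],[109,300],[82,236],[109,171]])
W=[]
for a,b in z:
    u0,v0=285+(a+.5)/5-.5,200+(b+.5)/5-.5
    W.append(cast(f,u0,v0,.056)[:2])
W=np.array(W);th=np.array([0,-45,-90,-135,180,135,90,45])*np.pi/180
r=least_squares(lambda p:(W-p[:2]-.055*np.c_[np.cos(th+p[2]),np.sin(th+p[2])]).ravel(),[.5,0,0])
print(r.x,np.degrees(r.x[2]),(r.fun.reshape(-1,2)*1e3).round(1).tolist())
# hub yellow centre in both views
for n,roi in(("top",(235,258,308,332)),("side",(240,252,300,320))):
    F=np.load(n+"0.npy",allow_pickle=True).item();h=cv2.cvtColor(F["pixels"],cv2.COLOR_RGB2HSV);m=cv2.inRange(h,(12,60,130),(40,255,255))
    k=np.zeros_like(m);k[roi[0]:roi[1],roi[2]:roi[3]]=1;v,u=np.nonzero(m*k)
    print(n,len(u),u.mean(),v.mean(),cast(F,u.mean(),v.mean(),.056).round(4),np.median(P[v,u],0).round(3) if n=="top" else "")
for y in np.arange(-.75,.2,.05):
    s=P[(abs(P[...,1]-y)<.025)&(P[...,0]>.36)&(P[...,0]<.8)&(P[...,2]<.4)]
    print(round(y,2),"zmax x<.6:",s[s[:,0]<.6][:,2].max().round(3) if len(s) else 0,"all:",s[:,2].max().round(3) if len(s) else 0)
```

```text
[ 0.51459153  0.00255022 -0.03719149] -2.130915184299089 [[-0.4, 0.0], [0.2, -0.8], [0.5, 0.9], [-0.3, 0.3], [-0.4, 0.4], [0.8, -0.9], [-0.2, -0.4], [-0.2, 0.5]]
top 119 318.73949579831935 246.6890756302521 [0.5151 0.005  0.056 ] [0.514 0.004 0.057]
side 52 309.3076923076923 244.65384615384616 [0.514  0.0109 0.056 ] 
-0.75 zmax x<.6: 0.081 all: 0.399
-0.7 zmax x<.6: 0.13 all: 0.4
-0.65 zmax x<.6: 0.132 all: 0.4
-0.6 zmax x<.6: 0.13 all: 0.4
-0.55 zmax x<.6: 0.131 all: 0.4
-0.5 zmax x<.6: 0.111 all: 0.4
-0.45 zmax x<.6: 0.113 all: 0.4
-0.4 zmax x<.6: 0.01 all: 0.399
-0.35 zmax x<.6: 0.011 all: 0.4
-0.3 zmax x<.6: 0.011 all: 0.4
-0.25 zmax x<.6: 0.015 all: 0.399
-0.2 zmax x<.6: 0.033 all: 0.4
-0.15 zmax x<.6: 0.045 all: 0.4
-0.1 zmax x<.6: 0.062 all: 0.4
-0.05 zmax x<.6: 0.094 all: 0.4
0.0 zmax x<.6: 0.096 all: 0.4
0.05 zmax x<.6: 0.09 all: 0.4
0.1 zmax x<.6: 0.053 all: 0.4
0.15 zmax x<.6: 0.056 all: 0.4
```

```bash
cat >> h.py <<'E'
from scipy.spatial.transform import Rotation as Ro
def rows(W,op=0,pose=None):
    """W: list of (x,y,z,yaw_deg) waypoints, tool down; prints tool-frame rows"""
    s=telemetry.observe();p=np.array(s["position"]);R=Ro.from_euler("xyz",s["tool_rot"])
    if pose is not None: p=np.array(pose[:3]);R=Ro.from_euler("xyz",[180,0,pose[3]],degrees=True)
    out=[]
    for w in W:
        R2=Ro.from_euler("xyz",[180,0,w[3]],degrees=True)
        d=R.inv().apply(np.array(w[:3])-p);t=np.degrees((R.inv()*R2).as_rotvec())
        out.append("%g "%op+" ".join("%g"%round(v,4) for v in d)+" "+" ".join("%g"%round(v,2) for v in t))
        p=np.array(w[:3]);R=R2
    for i in range(0,len(out),8): print("; ".join(out[i:i+8]))
E
python3 - <<'E'
from h import *
W=[]
for k in np.arange(1,25)/24:
    a=np.radians(-75.2*(1-k));r=.625+(.43-.625)*k
    W.append((r*np.cos(a),r*np.sin(a),.21+.03*np.sin(np.pi*k),14.8+(90-14.8)*k))
rows(W)
E
```

```text
0 0.0335 -0.0087 -0.0039 -0.06 0 -3.11; 0 0.0333 -0.009 -0.0038 -0 0 -3.13; 0 0.0328 -0.009 -0.0037 -0 0 -3.13; 0 0.0324 -0.009 -0.0035 0 0 -3.13; 0 0.0319 -0.009 -0.0033 0 0 -3.13; 0 0.0315 -0.009 -0.003 0 0 -3.13; 0 0.0311 -0.009 -0.0026 0 0 -3.13; 0 0.0306 -0.009 -0.0022 0 0 -3.13
0 0.0302 -0.009 -0.0017 0 0 -3.13; 0 0.0297 -0.0089 -0.0013 -0 0 -3.13; 0 0.0293 -0.0089 -0.0008 0 0 -3.13; 0 0.0288 -0.0089 -0.0003 0 0 -3.13; 0 0.0284 -0.0089 0.0003 -0 0 -3.13; 0 0.0279 -0.0089 0.0008 0 0 -3.13; 0 0.0275 -0.0089 0.0013 0 0 -3.13; 0 0.0271 -0.0089 0.0017 -0 0 -3.13
0 0.0266 -0.0089 0.0022 0 0 -3.13; 0 0.0262 -0.0088 0.0026 -0 0 -3.13; 0 0.0257 -0.0088 0.003 -0 0 -3.13; 0 0.0253 -0.0088 0.0033 -0 0 -3.13; 0 0.0248 -0.0088 0.0035 0 0 -3.13; 0 0.0244 -0.0088 0.0037 0 0 -3.13; 0 0.0239 -0.0088 0.0038 0 0 -3.13; 0 0.0235 -0.0088 0.0039 0 0 -3.13
```

```bash
python3 -m crank '0 0.033 -0.009 -0.004 -0.06 0 -3.13; 0 0.033 -0.009 -0.004 0 0 -3.13; 0 0.033 -0.009 -0.004 0 0 -3.13; 0 0.032 -0.009 -0.003 0 0 -3.13; 0 0.032 -0.009 -0.003 0 0 -3.13; 0 0.032 -0.009 -0.003 0 0 -3.13; 0 0.031 -0.009 -0.003 0 0 -3.13; 0 0.031 -0.009 -0.002 0 0 -3.13'
python3 -m crank '0 0.03 -0.009 -0.002 0 0 -3.13; 0 0.03 -0.009 -0.001 0 0 -3.13; 0 0.029 -0.009 0 0 0 -3.13; 0 0.029 -0.009 0 0 0 -3.13; 0 0.028 -0.009 0 0 0 -3.13; 0 0.028 -0.009 0 0 0 -3.13; 0 0.027 -0.009 0.001 0 0 -3.13; 0 0.027 -0.009 0.001 0 0 -3.13'
python3 -m crank '0 0.027 -0.009 0.002 0 0 -3.13; 0 0.026 -0.009 0.003 0 0 -3.13; 0 0.026 -0.009 0.003 0 0 -3.13; 0 0.025 -0.009 0.003 0 0 -3.13; 0 0.025 -0.009 0.003 0 0 -3.13; 0 0.024 -0.009 0.004 0 0 -3.13; 0 0.024 -0.009 0.004 0 0 -3.13; 0 0.023 -0.009 0.004 0 0 -3.13'
python3 - <<'E'
from h import *
s=telemetry.observe();f=grab_frame("wrist");print(s["position"],s["tool_rot"],s["qpos"],f["hand_eye"])
f["s"]=s;np.save("w0.npy",f,allow_pickle=True);cv2.imwrite("pics/w0.png",f["pixels"][:,:,::-1])
E
```

```text
clock: 0.77
position: [0.3598, -0.4282, 0.2364]
tool_rot: [3.141, 0.0, 0.699]
force: [0.5, -0.1, 0.1]
grip_width: 0.0001
finger_force: 0.0
clock: 1.43
position: [0.4474, -0.2083, 0.237]
tool_rot: [3.141, 0.001, 1.136]
force: [0.5, 0.2, 0.1]
grip_width: 0.0001
finger_force: 0.0
clock: 2.1
position: [0.4271, 0.0011, 0.2107]
tool_rot: [3.141, 0.001, 1.573]
force: [0.7, -0.1, 0.3]
grip_width: 0.0003
finger_force: 0.0
[0.42711401 0.00107499 0.21073601] [3.14136591e+00 8.95156650e-04 1.57282096e+00] [ 0.36391873  0.24648508 -0.59090512  2.06796878  0.17916673  0.87556233
 -0.32633811] [[-2.27856671e-04 -9.47028291e-01 -3.21150064e-01  8.29765809e-02]
 [ 9.99999969e-01 -1.83152912e-04 -1.69408887e-04 -3.42685582e-04]
 [ 1.01615439e-04 -3.21150092e-01  9.47028304e-01 -1.63633189e-01]
 [ 0.00000000e+00  0.00000000e+00  0.00000000e+00  1.00000000e+00]]
```

View pics/w0.png

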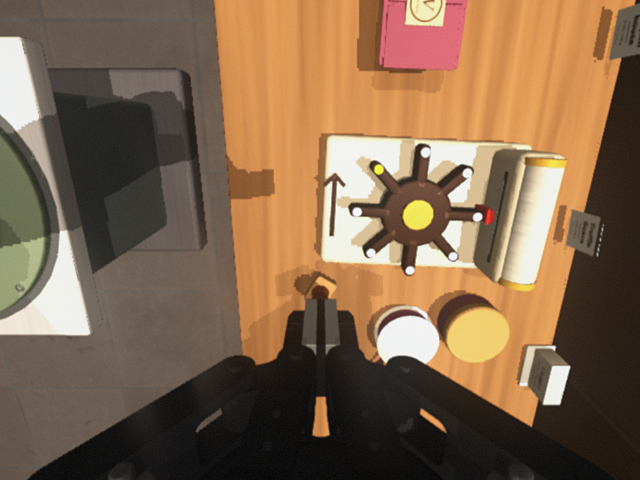

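The wrist view is clear. Hub at (418,215), yellow dot at (379,169), pointer at (485,215), shut fingertips at about (320,318), and the stamp beside them at (321,288). Now an accurate fit.

```bash
cat >> h.py <<'E'
def wristcal(f):
    s=f["s"];H=np.array(f["hand_eye"]);T=np.eye(4);T[:3,:3]=Ro.from_euler("xyz",s["tool_rot"]).as_matrix();T[:3,3]=s["position"]
    C=np.linalg.inv(T@H);f["R"]=C[:3,:3];f["t"]=C[:3,3];return f
def wheel(f,verbose=1):
    from scipy.optimize import least_squares
    P=pts(f);hsv=cv2.cvtColor(f["pixels"],cv2.COLOR_RGB2HSV)
    near=(np.hypot(P[...,0]-.5146,P[...,1]-.0026)<.075)&(P[...,2]>.045)&(P[...,2]<.07)
    D=[]
    for nm,lo,hi in(("y",(22,120,120),(38,255,255)),("w",(0,0,150),(180,60,255))):
        m=cv2.inRange(hsv,lo,hi)&(near*255).astype(np.uint8)
        k,l,st,ce=cv2.connectedComponentsWithStats(m)
        for i in range(1,k):
            if 12<st[i,4]<2000: D.append((nm,st[i,4],*cast(f,*ce[i],.056)[:2],np.median(P[l==i][:,2])))
    hub=max((d for d in D if d[0]=="y"),key=lambda d:d[1]);c0=np.array(hub[2:4])
    d=[x for x in D if .045<np.hypot(*(np.array(x[2:4])-c0))<.063]
    W=np.array([x[2:4] for x in d])
    def res(p):
        v=W-p[:2];a=np.arctan2(v[:,1],v[:,0])-p[2];n=np.round(a/(np.pi/4))*np.pi/4+p[2]
        return (v-.055*np.c_[np.cos(n),np.sin(n)]).ravel()
    r=least_squares(res,[*c0,0])
    if verbose:
        print("hub",c0.round(4),"fit",r.x.round(4),"n",len(d),"max res mm",abs(r.fun).max()*1e3,"z",np.round([x[4] for x in d],3))
    for x in d:
        if x[0]=="y": v=np.array(x[2:4])-r.x[:2];print("yellow angle",np.degrees(np.arctan2(v[1],v[0])))
    m=(cv2.inRange(hsv,(0,150,90),(6,255,255))|cv2.inRange(hsv,(174,150,90),(180,255,255)))>0
    m&=near|((np.hypot(P[...,0]-.5146,P[...,1]-.0026)<.085)&(P[...,2]>.04)&(P[...,2]<.07))
    v,u=np.nonzero(m);print("pointer blob",len(u),cast(f,u.mean(),v.mean(),.056).round(4))
    return r.x
E
python3 - <<'E'
from h import *
f=wristcal(np.load("w0.npy",allow_pickle=True).item());wheel(f)
f["R"];P=pts(f)
# finger tips in tool coords
s=f["s"];T=Ro.from_euler("xyz",s["tool_rot"]).inv().apply((P-np.array(s["position"])).reshape(-1,3)).reshape(P.shape)
D=f["depth"]
m=(D>0)&(abs(T[...,0])<.05)&(abs(T[...,1])<.06)&(T[...,2]<.03)&(T[...,2]>-.05)
for z0 in np.arange(-.05,.03,.01):
    q=T[m&(T[...,2]>=z0)&(T[...,2]<z0+.01)]
    if len(q)>5: print(round(z0,3),len(q),q.min(0).round(4),q.max(0).round(4))
# bystanders / housings near
for nm,a,b in (("stamp",(.37,.46),(-.13,-.07)),):
    q=P[(P[...,0]>a[0])&(P[...,0]<a[1])&(P[...,1]>b[0])&(P[...,1]<b[1])&(P[...,2]>.01)&(P[...,2]<.07)]
    print(nm,q.min(0),q.max(0))
E
```

```text
hub [0.5154 0.0052] fit [ 0.5149  0.0054 -0.0411] n 8 max res mm 0.3297607445098827 z [0.056 0.057 0.057 0.057 0.057 0.057 0.057 0.057]
yellow angle 132.7031993076412
pointer blob 134 [0.5805 0.0046 0.056 ]
-0.05 979 [ 0.0063 -0.014  -0.05  ] [ 0.0124  0.0132 -0.04  ]
-0.04 796 [ 0.0067 -0.0139 -0.04  ] [ 0.0124  0.0132 -0.03  ]
-0.03 250 [ 0.0067 -0.0128 -0.03  ] [ 0.0122  0.0122 -0.0244]
stamp [ 0.40846203 -0.10147895  0.01004466] [ 0.44414974 -0.07394356  0.05196369]
```

Run:
```python
from h import *
f=wristcal(np.load("w0.npy",allow_pickle=True).item());P=pts(f);s=f["s"]
T=Ro.from_euler("xyz",s["tool_rot"]).inv().apply((P-np.array(s["position"])).reshape(-1,3)).reshape(P.shape)
for v in range(285,350,5): print(v,T[v,312].round(4),T[v,330].round(4),f["depth"][v,330],f["pixels"][v,312])
fl=240/np.tan(np.radians(f["vertical_fov"])/2);H=np.array(f["hand_eye"])
for X in([.011,0,.019],[.011,.007,.019],[.011,0,0]):
    c=np.linalg.inv(H)@[*X,1];print(X,c[:2]/c[2]*fl+[f["cx"],f["cy"]])
```

```text
285 [-0.0862 -0.0097  0.1968] [-0.086   0.0102  0.1963] 0.39507598 [122  82  46]
290 [ 0.083  -0.0003 -0.1636] [-0.0921  0.0102  0.1963] 0.3970949 [95 56 34]
295 [-0.0968 -0.0097  0.1936] [-0.0979  0.0102  0.1956] 0.39828864 [85 52 31]
300 [ 0.0112 -0.004  -0.0258] [ 0.0121  0.0037 -0.0274] 0.1517628 [87 75 65]
305 [ 0.0111 -0.0039 -0.03  ] [ 0.0118  0.0036 -0.0313] 0.14823478 [92 80 68]
310 [ 0.0113 -0.0038 -0.0346] [ 0.0112  0.0035 -0.0344] 0.14545141 [90 80 69]
315 [ 0.0116 -0.0037 -0.0391] [ 0.0117  0.0034 -0.0393] 0.14068262 [87 78 67]
320 [ 0.0121 -0.0036 -0.0437] [ 0.0114  0.0033 -0.0426] 0.13755397 [89 79 69]
325 [ 0.0114 -0.0035 -0.0463] [ 0.0115  0.0032 -0.0464] 0.13392591 [86 79 69]
330 [ 0.0122 -0.0034 -0.0509] [ 0.0115  0.0031 -0.0498] 0.13078022 [83 74 66]
335 [ 0.0116 -0.0034 -0.0532] [ 0.0112  0.0031 -0.0526] 0.12823534 [86 77 66]
340 [ 0.0113 -0.0033 -0.0559] [ 0.0116  0.003  -0.0563] 0.12451548 [86 78 70]
345 [ 0.0113 -0.0032 -0.0588] [ 0.0113  0.0029 -0.0589] 0.12221083 [149 137 122]
[0.011, 0, 0.019] [321.10411914 262.09798385]
[0.011, 0.007, 0.019] [333.89593805 262.09574611]
[0.011, 0, 0] [321.16996371 276.13127394]
```

The wrist picture shows the fingertips ending about 43 mm short of where tcp_to_tips puts them. I'll check against the side and top cameras.

Run:
```python
from h import *
s=telemetry.observe();p=np.array(s["position"]);f=grab_frame("side");P=pts(f)
fl=240/np.tan(np.radians(f["vertical_fov"])/2)
for d in(0,-.019,.024,.06):
    c=np.array(f["R"])@(p+[0,0,d])+f["t"];print(d,c[:2]/c[2]*fl+[f["cx"],f["cy"]])
for zz in np.arange(.17,.30,.01):
    q=P[(abs(P[...,2]-zz)<.005)&(np.hypot(P[...,0]-p[0],P[...,1]-p[1])<.05)]
    if len(q): print(zz.round(3),len(q),q.min(0).round(3),q.max(0).round(3))
cv2.imwrite("pics/s1.png",cv2.resize(f["pixels"][120:290,190:400,::-1],None,fx=3.5,fy=3.5,interpolation=2))
```

```text
0 [276.36880813 190.73787062]
-0.019 [276.51768537 197.60899768]
0.024 [276.17784415 181.92431576]
0.06 [275.88513537 168.41493526]
0.23 10 [ 0.421 -0.01   0.231] [0.434 0.004 0.235]
0.24 39 [ 0.415 -0.011  0.235] [0.441 0.009 0.245]
0.25 38 [ 0.413 -0.011  0.245] [0.441 0.011 0.254]
0.26 47 [ 0.414 -0.011  0.255] [0.441 0.011 0.265]
0.27 53 [ 0.406 -0.009  0.265] [0.456 0.008 0.275]
0.28 104 [ 0.392 -0.014  0.275] [0.462 0.014 0.285]
0.29 113 [ 0.386 -0.014  0.285] [0.472 0.018 0.295]
```

View pics/s1.png

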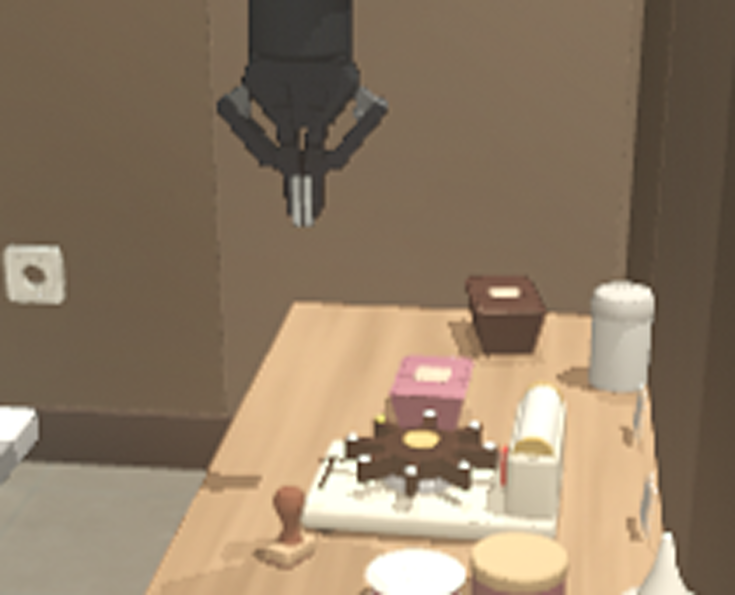

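Both cameras put the shut tips at TCP z + 0.024, so I'll use that instead. The tip is about 16–28 mm by 22 mm. I'll hover over the front-right gap with the tip 84 mm up.

```bash
python3 - <<'E'
from h import *
p=np.array([.4271,.0011,.2107,90.1]);q=np.array([.454,-.018,.06,110.3])
rows([p+(q-p)*k for k in np.arange(1,9)/8],pose=p)
print("arc 45deg in 24 rows, R=65:");d=45/24
c=np.array([.515,.0045]);W=[]
for i in range(25):
    th=np.radians(200.3-d*i);W.append((*(c+.065*np.array([np.cos(th),np.sin(th)])),.02,np.degrees(th)-90))
rows(W[1:3],pose=W[0])
E
python3 -m crank '0 0 0 0 0 0 0; 0 -0.002 0.004 0.019 0 0 -2.53; 0 -0.002 0.004 0.019 0 0 -2.53; 0 -0.002 0.004 0.019 0 0 -2.53; 0 -0.002 0.004 0.019 0 0 -2.53; 0 -0.001 0.004 0.019 0 0 -2.53; 0 -0.001 0.004 0.019 0 0 -2.53; 0 0 0 0 0 0 0'
python3 - <<'E'
from h import *
s=telemetry.observe();print(s["position"],np.degrees(s["tool_rot"]))
p=[*s["position"],np.degrees(s["tool_rot"][2])]
q=np.array([.454,-.018,.06,110.3]);p=np.array(p)
rows([p+(q-p)*k for k in np.arange(1,4)/3])
E
```

```text
0 -0.0024 0.0034 0.0188 0 0 -2.53; 0 -0.0025 0.0032 0.0188 0 0 -2.52; 0 -0.0027 0.0031 0.0188 -0 0 -2.52; 0 -0.0028 0.003 0.0188 0 0 -2.53; 0 -0.0029 0.0029 0.0188 0 0 -2.52; 0 -0.0031 0.0028 0.0188 0 0 -2.53; 0 -0.0032 0.0026 0.0188 0 0 -2.53; 0 -0.0033 0.0025 0.0188 0 0 -2.52
arc 45deg in 24 rows, R=65:
0 0.0021 0 0 0 -0 1.88; 0 0.0021 0 0 0 -0 1.87
clock: 2.87
position: [0.4515, -0.0087, 0.0943]
tool_rot: [-3.138, -0.0, 1.835]
force: [-0.9, -0.3, -0.4]
grip_width: -0.0005
finger_force: 0.0
[ 0.45145134 -0.00866365  0.09432631] [-1.79789945e+02 -1.11796078e-02  1.05144917e+02]
0 -0.0032 0 0.0114 -0.21 -0.01 -1.72; 0 -0.0032 -0.0001 0.0114 -0 0 -1.72; 0 -0.0032 -0.0002 0.0114 0 0 -1.72
```

```bash
python3 -m crank '0 -0.0032 0 0.0114 0 0 -1.72; 0 -0.0032 0 0.0114 0 0 -1.72; 0 -0.0032 0 0.0114 0 0 -1.72; 0 0 0 0 0 0 0; 0 0 0 0 0 0 0; 0 0 0 0 0 0 0; 0 0 0 0 0 0 0; 0 0 0 0 0 0 0'
python3 - <<'E'
from h import *
s=telemetry.observe();f=grab_frame("wrist");f["s"]=s;wristcal(f);print(s["position"],np.degrees(s["tool_rot"]))
try: wheel(f)
except Exception as e: print(e)
cv2.imwrite("pics/w1.png",f["pixels"][:,:,::-1])
E
```

```text
clock: 3.53
position: [0.4554, -0.0169, 0.0635]
tool_rot: [3.141, 0.002, 1.924]
force: [0.3, 0.8, -0.1]
grip_width: 0.0004
finger_force: 0.0
[ 0.45542377 -0.01688293  0.0635422 ] [1.79950463e+02 9.01876437e-02 1.10236811e+02]
hub [0.516  0.0054] fit [ 0.5151  0.0057 -0.0405] n 6 max res mm 0.3500018376554545 z [0.057 0.057 0.057 0.057 0.057 0.057]
yellow angle 132.81164111734844
pointer blob 356 [0.5793 0.005  0.056 ]
```

View pics/w1.png

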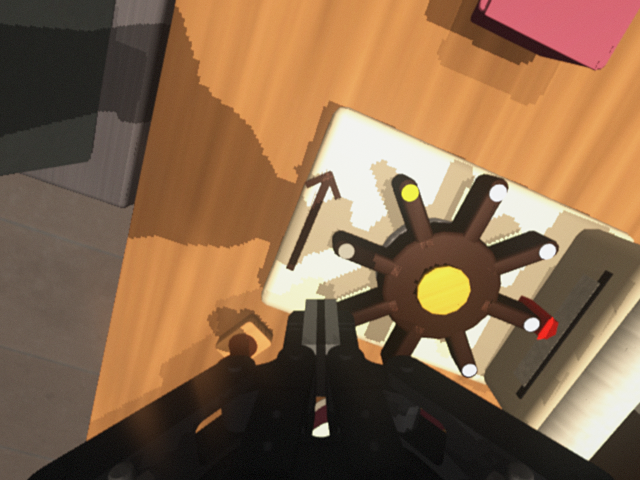

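The tip is over the gap between the front lobe (345,250) and the next one (370,312). Wheel fit: (0.515, 0.0056), yaw -2.3°. Descending.

```bash
python3 -m crank '0 0 0 0.007 0 0 0; 0 0 0 0.007 0 0 0; 0 0 0 0.007 0 0 0; 0 0 0 0.007 0 0 0; 0 0 0 0.007 0 0 0; 0 0 0 0.006 0 0 0; 0 0 0 0.002 0 0 0; 0 0 0 0 0 0 0'
python3 - <<'E'
from h import *
s=telemetry.observe();print(s["position"],np.degrees(s["tool_rot"]),s["force"],s["moment"])
f=grab_frame("side");P=pts(f);p=s["position"]
q=P[(np.hypot(P[...,0]-p[0],P[...,1]-p[1])<.03)&(P[...,2]>.03)&(P[...,2]<.09)]
print(len(q),np.sort(q[:,2])[:10].round(4))
E
```

```text
clock: 4.25
position: [0.4547, -0.0168, 0.0192]
tool_rot: [-3.141, 0.001, 1.925]
force: [-0.1, -0.0, -0.1]
grip_width: 0.0002
finger_force: 0.0
[ 0.45473361 -0.01677872  0.0191803 ] [-1.79942615e+02  3.52219716e-02  1.10302667e+02] [-0.10070586 -0.03257463 -0.08358986] [ 0.05179826 -0.02097183 -0.01688755]
233 [0.035  0.035  0.0372 0.0373 0.0387 0.0396 0.0402 0.0403 0.0403 0.0405]
```

```bash
for i in 1; do python3 -m crank '0 0.0021 0 0 0 0 1.88; 0 0.0021 0 0 0 0 1.88; 0 0.0021 0 0 0 0 1.88; 0 0.0021 0 0 0 0 1.88; 0 0.0021 0 0 0 0 1.88; 0 0.0021 0 0 0 0 1.88; 0 0.0021 0 0 0 0 1.88; 0 0.0021 0 0 0 0 1.88'; done
cat > chk.py <<'E'
from h import *
s=telemetry.observe();v=s["position"][:2]-np.array([.515,.0056])
print("R %.4f th %.1f yaw-th+90 %.1f z %.4f"%(np.hypot(*v),np.degrees(np.arctan2(v[1],v[0]))%360,np.degrees(s["tool_rot"][2])+90-np.degrees(np.arctan2(v[1],v[0]))%360,s["position"][2]),s["force"].round(2))
f=grab_frame("wrist");f["s"]=s;wristcal(f)
try: wheel(f)
except Exception as e: print(e)
E
python3 chk.py
```

```text
clock: 4.97
position: [0.4514, -0.0008, 0.0202]
tool_rot: [3.141, 0.001, 1.66]
force: [1.0, -1.7, 0.1]
grip_width: 0.0002
finger_force: 0.5
R 0.0639 th 185.7 yaw-th+90 -0.6 z 0.0202 [ 1.01 -1.66  0.07]
operands could not be broadcast together with shapes (0,) (2,)
```

```bash
python3 -m crank '0 0.0021 0 0 0 0 1.88; 0 0.0021 0 0 0 0 1.88; 0 0.0021 0 0 0 0 1.88; 0 0.0021 0 0 0 0 1.88; 0 0.0021 0 0 0 0 1.88; 0 0.0021 0 0 0 0 1.88; 0 0.0021 0 0 0 0 1.88; 0 0.0021 0 0 0 0 1.88'
python3 - <<'E'
import re
t=open("h.py").read().replace("12<st[i,4]<2000","12<st[i,4]<9000")
open("h.py","w").write(t)
E
python3 chk.py
```

```text
clock: 5.68
position: [0.4517, 0.0161, 0.02]
tool_rot: [3.141, 0.001, 1.399]
force: [1.0, 0.2, 0.4]
grip_width: 0.0004
finger_force: 0.1
R 0.0642 th 170.6 yaw-th+90 -0.4 z 0.0200 [0.95 0.16 0.38]
hub [0.5169 0.0056] fit [0.5155 0.0056 0.3598] n 6 max res mm 1.2392840501755653 z [0.057 0.057 0.057 0.057 0.057 0.057]
yellow angle 110.76734018333904
pointer blob 321 [0.5764 0.0084 0.056 ]
```

```bash
python3 -m crank '0 0.0021 0 0 0 0 1.88; 0 0.0021 0 0 0 0 1.88; 0 0.0021 0 0 0 0 1.88; 0 0.0021 0 0 0 0 1.88; 0 0.0021 0 0 0 0 1.88; 0 0.0021 0 0 0 0 1.88; 0 0.0021 0 0 0 0 1.88; 0 0.0021 0 0 0 0 1.88'
python3 chk.py
```

```text
clock: 6.4
position: [0.4564, 0.0322, 0.02]
tool_rot: [3.141, 0.001, 1.137]
force: [-0.9, -0.9, -0.0]
grip_width: -0.0003
finger_force: 0.0
R 0.0644 th 155.6 yaw-th+90 -0.4 z 0.0200 [-0.91 -0.87 -0.01]
hub [0.5177 0.0062] fit [ 0.515   0.0053 -0.041 ] n 5 max res mm 0.5047738233367669 z [0.057 0.057 0.057 0.057 0.057]
yellow angle 87.83699727863085
pointer blob 310 [0.5772 0.0108 0.056 ]
```

First click done: yellow at 87.8°, dispenser unmoved. Continuing the arc for the second click.

```bash
for k in 1; do
python3 -m crank '0 0.0021 0 0 0 0 1.88; 0 0.0021 0 0 0 0 1.88; 0 0.0021 0 0 0 0 1.88; 0 0.0021 0 0 0 0 1.88; 0 0.0021 0 0 0 0 1.88; 0 0.0021 0 0 0 0 1.88; 0 0.0021 0 0 0 0 1.88; 0 0.0021 0 0 0 0 1.88'
python3 -m crank '0 0.0021 0 0 0 0 1.88; 0 0.0021 0 0 0 0 1.88; 0 0.0021 0 0 0 0 1.88; 0 0.0021 0 0 0 0 1.88; 0 0.0021 0 0 0 0 1.88; 0 0.0021 0 0 0 0 1.88; 0 0.0021 0 0 0 0 1.88; 0 0.0021 0 0 0 0 1.88'
done; python3 chk.py; python3 -c "
from h import *;print(telemetry.observe()['qpos'])"
```

```text
clock: 7.12
position: [0.465, 0.0465, 0.0198]
tool_rot: [3.141, 0.001, 0.872]
force: [-0.3, -0.4, 0.2]
grip_width: 0.0
finger_force: 0.5
clock: 7.78
position: [0.4773, 0.0582, 0.0197]
tool_rot: [3.141, 0.0, 0.609]
force: [-0.2, 0.7, 0.4]
grip_width: 0.0
finger_force: 0.2
R 0.0647 th 125.6 yaw-th+90 -0.7 z 0.0197 [-0.19  0.74  0.36]
hub [0.5373 0.0557] fit [ 0.5601  0.0356 -0.2188] n 3 max res mm 6.215728945837759 z [0.059 0.059 0.06 ]
yellow angle -150.69681372281752
yellow angle -142.6999973893701
yellow angle -149.5556349514465
pointer blob 731 [0.5815 0.0061 0.056 ]
[-0.16827415  0.6150276  -0.10196296  2.10230799  0.14336465  0.4301163
 -1.34594218]
```

```bash
python3 -m crank '0 0.0021 0 0 0 0 1.88; 0 0.0021 0 0 0 0 1.88; 0 0.0021 0 0 0 0 1.88; 0 0.0021 0 0 0 0 1.88; 0 0.0021 0 0 0 0 1.88; 0 0.0021 0 0 0 0 1.88; 0 0.0021 0 0 0 0 1.88; 0 0.0021 0 0 0 0 1.88'
python3 chk.py|head -1; python3 -c "
from h import *;print(telemetry.observe()['qpos'])
f=grab_frame('side');t=grab_frame('top')
c=np.zeros((450,800,3),np.uint8);c[:,:400]=cv2.resize(t['pixels'][200:290,285:365,::-1],(400,450),interpolation=2);c[:300,400:]=cv2.resize(f['pixels'][215:290,265:365,::-1],(400,300),interpolation=2)
cv2.imwrite('pics/c2.png',c)"
```

```text
clock: 8.5
position: [0.492, 0.0661, 0.0198]
tool_rot: [3.141, -0.0, 0.347]
force: [1.0, -0.4, 0.1]
grip_width: 0.0003
finger_force: 0.0
R 0.0647 th 110.8 yaw-th+90 -0.9 z 0.0198 [ 1.   -0.41  0.08]
[-0.22718592  0.62941818 -0.03553861  2.06543696  0.0506413   0.44706986
 -1.52808245]
```

View pics/c2.png

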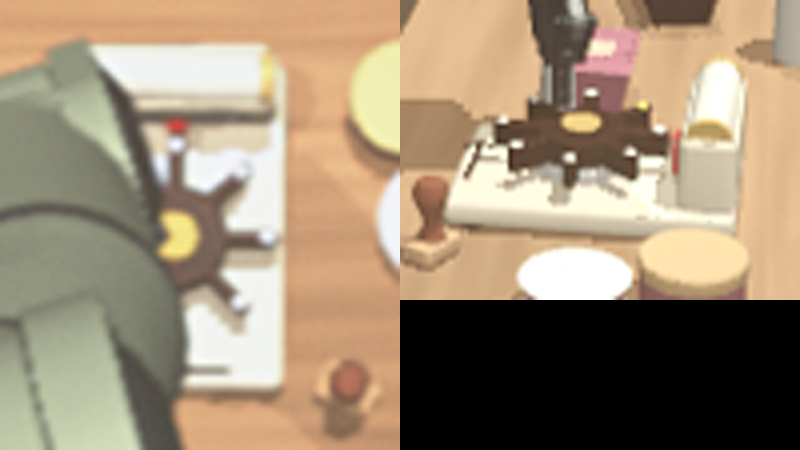

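Crop shows the yellow dot one lobe from the pointer in the side view (643,104), so two clicks are done and the dispenser is in place. I'll let it rest, then push the last click along the same arc.

```bash
python3 -m crank '0 0 0 0 0 0 0; 0 0 0 0 0 0 0; 0 0 0 0 0 0 0; 0 0 0 0 0 0 0; 0 0 0 0 0 0 0; 0 0 0 0 0 0 0; 0 0 0 0 0 0 0; 0 0 0 0 0 0 0'
python3 -m crank '0 0.0021 0 0 0 0 1.88; 0 0.0021 0 0 0 0 1.88; 0 0.0021 0 0 0 0 1.88; 0 0.0021 0 0 0 0 1.88; 0 0.0021 0 0 0 0 1.88; 0 0.0021 0 0 0 0 1.88; 0 0.0021 0 0 0 0 1.88; 0 0.0021 0 0 0 0 1.88'
python3 chk.py|head -1
```

```text
clock: 9.32
position: [0.4918, 0.066, 0.0198]
tool_rot: [3.141, 0.0, 0.35]
force: [0.6, 0.2, -0.1]
grip_width: 0.0002
finger_force: 0.0
clock: 9.98
position: [0.5082, 0.07, 0.0197]
tool_rot: [3.141, 0.0, 0.084]
force: [-1.2, -0.1, -0.5]
grip_width: 0.0
finger_force: 0.6
R 0.0648 th 96.0 yaw-th+90 -1.2 z 0.0197 [-1.18 -0.06 -0.47]
```

```bash
python3 -m crank '0 0.0021 0 0 0 0 1.88; 0 0.0021 0 0 0 0 1.88; 0 0.0021 0 0 0 0 1.88; 0 0.0021 0 0 0 0 1.88; 0 0.0021 0 0 0 0 1.88; 0 0.0021 0 0 0 0 1.88; 0 0.0021 0 0 0 0 1.88; 0 0.0021 0 0 0 0 1.88'
python3 chk.py|head -1; python3 -c "
from h import *;print(telemetry.observe()['qpos'])"
```

```text
clock: 10.7
position: [0.5251, 0.0695, 0.0198]
tool_rot: [3.141, -0.001, -0.178]
force: [-0.4, 0.6, 0.1]
grip_width: -0.0001
finger_force: 0.3
R 0.0647 th 81.0 yaw-th+90 -1.2 z 0.0198 [-0.42  0.58  0.08]
[-0.31672368  0.66727148  0.09981453  1.98558503 -0.12812328  0.49406632
 -1.8770249 ]
```

Last 8 rows to the gap centre, then a hold.

```bash
python3 -m crank '0 0.0021 0 0 0 0 1.88; 0 0.0021 0 0 0 0 1.88; 0 0.0021 0 0 0 0 1.88; 0 0.0021 0 0 0 0 1.88; 0 0.0021 0 0 0 0 1.88; 0 0.0021 0 0 0 0 1.88; 0 0.0021 0 0 0 0 1.88; 0 0.0021 0 0 0 0 1.88'
python3 chk.py|head -1; python3 -c "
from h import *
f=grab_frame('side');t=grab_frame('top')
c=np.zeros((450,800,3),np.uint8);c[:,:400]=cv2.resize(t['pixels'][200:290,285:365,::-1],(400,450),interpolation=2);c[:300,400:]=cv2.resize(f['pixels'][215:290,265:365,::-1],(400,300),interpolation=2)
cv2.imwrite('pics/c3.png',c)"
```

```text
clock: 11.42
position: [0.5411, 0.0646, 0.0197]
tool_rot: [3.141, -0.001, -0.441]
force: [0.0, 1.0, -0.4]
grip_width: 0.0
finger_force: 0.0
R 0.0645 th 66.1 yaw-th+90 -1.4 z 0.0197 [ 0.05  1.02 -0.42]
```

View pics/c3.png

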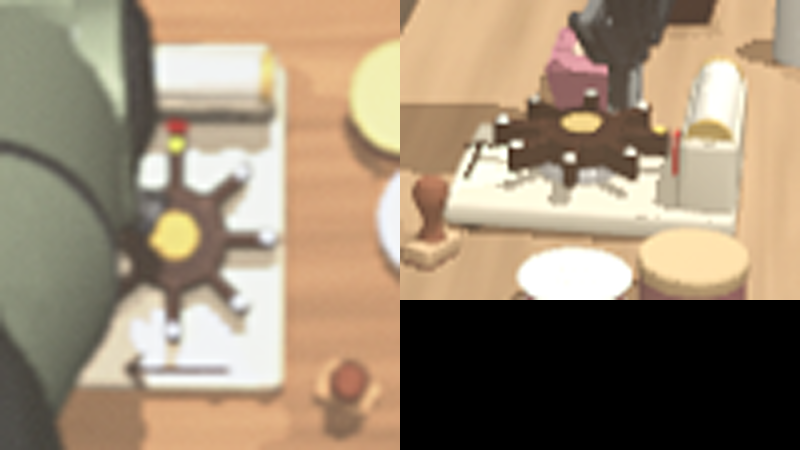

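The yellow dot (176,145) is at the red pointer (177,126). Lifting straight up out of the gap.

```bash
python3 -m crank '0 0 0 -0.003 0 0 0; 0 0 0 -0.005 0 0 0; 0 0 0 -0.01 0 0 0; 0 0 0 -0.015 0 0 0; 0 0 0 -0.02 0 0 0; 0 0 0 -0.025 0 0 0; 0 0 0 -0.025 0 0 0; 0 0 0 -0.025 0 0 0'
python3 -m crank '0 0 -0.01 -0.02 0 0 0; 0 0 -0.01 -0.02 0 0 0; 0 0 -0.01 -0.02 0 0 0; 0 0 -0.01 -0.01 0 0 0; 0 0 0 0 0 0 0; 0 0 0 0 0 0 0; 0 0 0 0 0 0 0; 0 0 0 0 0 0 0'
python3 chk.py
```

```text
clock: 12.23
position: [0.5407, 0.0647, 0.1499]
tool_rot: [3.141, -0.001, -0.438]
force: [-0.0, 0.1, -0.0]
grip_width: -0.0
finger_force: 0.0
clock: 12.9
position: [0.5572, 0.1003, 0.2172]
tool_rot: [3.14, 0.0, -0.438]
force: [-0.1, 0.4, -0.0]
grip_width: 0.0003
finger_force: 0.0
R 0.1037 th 66.0 yaw-th+90 -1.1 z 0.2172 [-0.15  0.36 -0.01]
hub [0.5136 0.0091] fit [ 0.5143  0.0055 -0.0406] n 8 max res mm 0.30095950982505365 z [0.057 0.057 0.057 0.057 0.057 0.057 0.057 0.057]
yellow angle -2.225406851354076
pointer blob 79 [0.582  0.0034 0.056 ]
```

Yellow is at -2.2°, matching the dispenser's own yaw of -2.3°. The dispenser hasn't shifted and the fingers are clear. Handing in.

```bash
python3 -c "
from workcell import bot;print(bot.job_done())"
```

```text
the job is handed in; nothing more can be done
None
```

The job is handed in (no verdict came back): the wheel rested one click short, then one last click put the yellow dot at the red pointer, with the dispenser unshifted (within 1 mm), no bystander touched and the fingers clear.

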